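Set the charger's dial and start it

ROBOT

A 7-joint arm with a two-finger parallel gripper is mounted at the origin on the work surface. World frame = base frame: x ahead of the robot, y to its left, z up, the work surface at z = 0. Lengths are in mm, angles in rad, forces in N, time in s.
With the tool pointing down it reaches from about 425 to 1025 mm from the base axis. Payload 9.4 kg.
Tool frame: the origin (TCP) lies between the finger pads; the fingertips stand 25 mm ahead of it and the grasp point (between the pads) lies 6 mm ahead of it (env.tip_extent is the distance from the TCP to the fingertips, in mm); z points along the fingers, x is the direction in which the jaws open and shut, and the axes are right-handed (so a half turn about z gives the same grasp; the last joint's range is limited). The gripper opens to 85 mm and grips with 20 to 120 N. Pads are 22 mm wide; open, the fingers measure 114 mm over their backs; the gripper's body (76 mm by 85 mm) begins 54 mm behind the grasp point. The pads swing forward as they close: fully open they stand 13 mm farther back than shut.
Start: joints at [1.093, 0.599, -0.003, 1.599, 0.002, 0.943, -0.08], TCP at [282.853, -667.547, 223.075] pointing down, gripper open.
Joint ranges: [-2.57, 2.57], [-0.35, 1.97], [-1.29, 1.29], [0.11, 2.56], [-1.05, 4.19], [0.11, 1.86], [-2.63, 2.63]. Speed limits (rad/s): [2.22, 2.22, 3.01, 3.01, 3.14, 3.14, 3.14].

INTERFACE

Orientations are given as a unit quaternion [x, y, z, w].
In Python, from cell import env, eyes gives the robot as it stands.
- The arm moves only by the tool play_rows, never from a script. Its argument "series" is a list of rows, each an object with "xyz": the shift along the tool's x, y, z in mm, a list of three; "yaw": the turn about the tool's z in rad; "jaw": the closure, from 0 (fully open) to 1 (shut). A call has exactly 8 rows; each row is the pose to reach, as a shift and turn from the pose commanded when the call began, along the tool's axes at that moment; what a row does not reach only later rows make up. A row lasts 1/8 s, in which the tool goes at most 62.5 mm and 10.7 degrees, less where a joint would pass 70% of its speed; a pose out of reach is approached as far as the arm can. A call with a gripper value outside its range is refused whole. The fingers move at their own pace and stop on an object; "newtons" is the grip in N (left out, the last holds). Time passes only in rows, so rows that repeat a pose let the fingers close, or fill a call up. It gives the time, the measured TCP pose, the force and the opening at its end, in the units of the state.
- env.state(): the state, without advancing time (a new reading comes with each control period).
- eyes.read_camera(name): name is "scene" or "top" or "wrist"; returns a dict with "frame" (420x560x3 uint8, blue, green, red), "fov_y" (degrees; the focal length in pixels is half the picture's height over the tangent of half this angle, whatever the lens; pixels are square), "cx", "cy" (the principal point, pixels), "dist" ([k1, k2, p1, p2, k3] as OpenCV has them; the pictures are not rectified), "camera_from_world" (4x4, takes a point from world to camera coordinates); the wrist camera has in their place "T_tool_cam" (4x4, takes a point from camera to tool coordinates, whose origin is the TCP and whose axes are the tool frame's). Camera axes: x right, y down, z forward; pixel columns grow to the right and rows downward; lengths in mm; the calibration is good to about 2 mm. A picture is of the moment at which its call begins: read the wrist's pose just before it. There is no depth.
- env.hand_in(): hands the job in, once; it reports no verdict.
The state is a dict: "time_s": time; "q": joint angles; "qd": joint speeds; "joint_torque": joint torques, N m; "ee_pos": TCP position; "ee_rot": TCP orientation; "force": force on the tool from outside, world axes, zero at the start; "moment": the same for the moment, N m; "width": opening from 0.0 (shut) to 1.0 (fully open).
Only numpy, scipy, OpenCV 4.12 (cv2) and the standard library are available. Lean on these libraries where they do the work, as an engineer would, in place of code of your own. Each camera call takes 0.05 s, during which the arm holds its last target.

TASK

With a fingertip laid on the knurled dial of the battery charger, drag the dial round until its white pointer line clicks in at the tall, ball-headed marker stud, and let go of it. Then press the round start button fully down, let it spring back and take the hand away. Start must not be pressed while the dial points elsewhere, and the loose things on and around the charger stay where they stand.

Things in the scene. Friction and masses are not known exactly. Their poses are not given: they have to be found in the camera images.
- charger: Fixed grey steel battery charger, 240 (its x) x 380 (its y) mm, flat top panel 85 mm above the bench; origin at the centre of its underside, z up. On the panel stands a round boss of 140 mm diameter, centred at (0, +85) mm in the charger's frame, its top 99 mm above the bench; it carries the dial and four studs.
- dial (a joint): Dial angle, rad; positive anticlockwise from above; at 0 the pointer points along the charger's +x. Detents every 30 degrees (0.524 rad), stops at +-1.75. It starts in detent 0; the tall stud is one or two clicks away, either way round. Let go, it snaps to the nearest detent. Turning past a click takes about 0.05 N m: about 1.7 N along the surface 30 mm from the axis.
- dial_top (a point): Centre of the dial's flat top, 109 mm above the bench, on its upright axis. The dial is a black disc with knurled rim, 92 mm in diameter, 10 mm proud of the boss: too wide and low to pinch. A fingertip pushing down with 10 to 15 N on its top, 25 to 32 mm from the axis, drags it along; under 6 N it may slip.
- pointer (a point): Point on the dial's pointer line prolonged to the circle of the studs: 57 mm from the dial's axis, at the height of the dial's top; turns with the dial. The pointer is a flat white line on the dial's top from 12 to 46 mm from the axis, with nothing to push against.
- tall_stud: Tall marker stud: fixed brass pin with a ball head of 18 mm diameter, 30 mm high in all (20 mm above the dial's top); origin at its foot's centre, on the boss. It stands 57 mm from the dial's axis at -60, -30, +30 or +60 degrees from the charger's +x (the side away from the robot); the other three places hold flat brass studs, 11 mm wide, 3 mm high.
- start (a joint): Travel of the start button in m: 0 released, 0.006 fully down; springs back. Fully down takes 4.5 N.
- start_top (a point): Centre of the top of the start button, a flat round grey cap 34 mm in diameter in a black collar of 50 mm, at (-45, -115) mm in the charger's frame. Released, its top is 107 mm above the bench, 10 mm above the collar; it presses straight down.
- socket: Loose bystander: upright steel socket, 28 mm in diameter and 60 mm high, on the charger's top panel near the far edge; origin at the centre of its foot.
- can: Loose bystander: aluminium can, 60 mm in diameter and 150 mm high, on the bench left of the charger; origin at the centre of its foot.
- screwdriver: Loose bystander: screwdriver lying on the bench right of the charger; origin under its middle.

How it is judged (in metres and radians):
On the way, in this order (a step that is already met when the one before it is completed fails the run):
1. the dial has clicked in with its pointer at the tall stud, and the fingers are off the charger (horizontal distance between pointer and tall_stud below 0.005 m and contact force between the fingers and charger below 0.3 N), for 0.2 s.
2. the start button is pressed fully down (horizontal distance between pointer and tall_stud below 0.005 m and value of joint start above 0.005 m), for 0.05 s.
At the end, for the whole second after the job is handed in: The dial rests with its pointer line at the tall stud (the pointer point within 5 mm of the stud's axis, seen from above), the start button has been pressed and has sprung back (under 1.5 mm), and no loose thing is more than 20 mm from where it stood (horizontal distance between pointer and tall_stud below 0.005 m and value of joint start below 0.0015 m and velocity of joint dial between -0.05 and 0.05 rad/s and distance of each of socket, can, screwdriver from where it was at the start of the episode below 0.02 m); the robot touches nothing.
It fails at once if start pressed (over 3 mm) while the dial does not point at the tall stud (value of joint start above 0.003 m and horizontal distance between pointer and tall_stud above 0.008 m).
It fails at once if the steel socket is lifted or shoved more than 20 mm (distance of socket from where it was at the start of the episode above 0.02 m).
It fails at once if the aluminium can is lifted or shoved more than 20 mm (distance of can from where it was at the start of the episode above 0.02 m).
It fails at once if the screwdriver is lifted or shoved more than 20 mm (distance of screwdriver from where it was at the start of the episode above 0.02 m).
It also fails if it takes over 40 s, if anything falls off the work surface, if the arm or the gripper's body presses on something with over 40 N, if the wrist force passes 120 N, or if a joint passes its speed limit or range.

## Working session

There is one attempt and no reset: what is moved stays moved. The work goes in short steps, Python scripts to look and compute and a tool call to move; the robot and the scene stay as the last step left them, time stands still between calls to the robot, and variables do not carry over. Pictures are saved under pics/ and viewed, and the job is handed in when it is done.

Besides the shell and the picture viewer there is one more tool, called after "Request:" as name([rows], argument=value, ...), one row to a line, values as JSON. play_rows: Moves the arm, as the interface text tells. Its arguments: {"type":"object","properties":{"series":{"type":"array","items":{"type":"object","properties":{"xyz":{"type":"array","items":{"type":"number"}},"yaw":{"type":"number"},"jaw":{"type":"number"}}}},"newtons":{"type":"number"}},"required":["series"]}

```bash
ls; mkdir -p pics; python3 - <<'E'
from cell import env, eyes
import cv2,numpy as np
print(env.state())
for n in ["scene","top"]:
    r=eyes.read_camera(n); cv2.imwrite(f"pics/{n}0.png",r["frame"])
    print(n,{k:(v.tolist() if hasattr(v,'tolist') else v) for k,v in r.items() if k!="frame"})
    np.savez(f"{n}.npz",frame=r["frame"],fov=r["fov_y"],cx=r["cx"],cy=r["cy"],dist=np.array(r["dist"]),T=np.array(r["camera_from_world"]))
E
```

```text
pics
{'time_s': 0.0, 'q': array([ 1.09330208,  0.60010763, -0.00253282,  1.60016107,  0.00178367,
        0.9429405 , -0.07977548]), 'qd': array([-8.77338362e-05,  7.44616743e-06,  2.05998469e-03, -3.25387802e-04,
       -2.83835609e-04, -2.35943604e-03, -1.74875724e-04]), 'joint_torque': array([-1.51322089e-03, -7.76437354e+01,  1.56465121e+00, -2.58002436e+01,
        1.22268262e-02,  9.09116759e-03,  2.05220903e-05]), 'ee_pos': array([ 282.63660127, -667.07854369,  222.2186413 ]), 'ee_rot': array([ 8.33729146e-01, -5.52173033e-01, -7.09090056e-04, -3.85632201e-04]), 'force': array([-0.16539734, -0.08969647, -0.25957127]), 'moment': array([-0.00249806,  0.02500005, -0.00617744]), 'width': 1.0000811045675673}
scene {'fov_y': 53.7356693267295, 'cx': 277.7707747723836, 'cy': 210.83709432040035, 'dist': [0.019340553860942, 0.0, 0.0, 0.0, 0.0], 'camera_from_world': [[-0.3216471649473889, 0.9468581167640936, -0.001675708584926333, 137.36362235302695], [0.6777806707930212, 0.2290051950002624, -0.6986916222213161, -314.31513342474966], [-0.6611780876440702, -0.2258679423487233, -0.7154210012562423, 1370.387612971704], [0.0, 0.0, 0.0, 1.0]]}
top {'fov_y': 55.544680391733245, 'cx': 280.82964379865086, 'cy': 210.26040479216815, 'dist': [-0.1019833423530511, 0.0, 0.0, 0.0, 0.0], 'camera_from_world': [[0.02149538845608726, -0.999768820683027, -0.0005034532661188882, 44.21956903847662], [-0.9875093241483474, -0.02115318044874584, -0.15613416563000324, 533.7188166980611], [0.15608742100245104, 0.0038533293360493263, -0.9877357282481135, 803.7000114654452], [0.0, 0.0, 0.0, 1.0]]}
```

```bash
python3 - <<'E'
import cv2
for n in ["scene","top"]:
    im=cv2.imread(f"pics/{n}0.png"); cv2.imwrite(f"pics/{n}0b.png",cv2.resize(im,(800,600),interpolation=cv2.INTER_CUBIC))
E
```

```text
(no output)
```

View pics/scene0b.png

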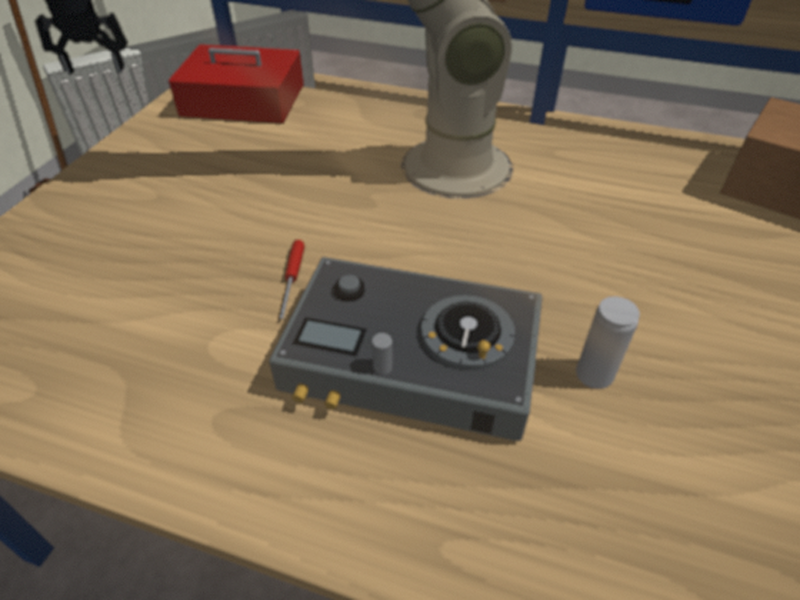

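View pics/top0b.png

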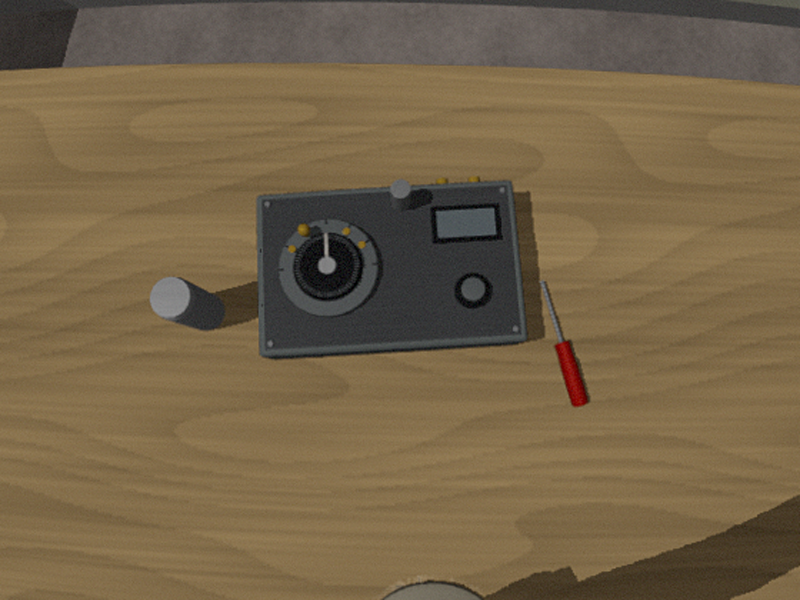

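The tall stud appears to be one click anticlockwise (+30°), left of the pointer. I'll enlarge this area to measure it.

```bash
cat > h.py <<'E'
import numpy as np,cv2
def load(n):
    d=np.load(n+".npz"); f=210/np.tan(np.radians(float(d["fov"]))/2)
    K=np.array([[f,0,float(d["cx"])],[0,f,float(d["cy"])],[0,0,1]]); return d["frame"],K,d["dist"],d["T"]
def plane(n,uv,z):
    _,K,D,T=load(n); p=cv2.undistortPoints(np.array([[uv]],float),K,D)[0,0]
    R=T[:3,:3];t=T[:3,3];C=-R.T@t;d=R.T@np.array([p[0],p[1],1]); return C+d*(z-C[2])/d[2]
def proj(n,P):
    _,K,D,T=load(n); return cv2.projectPoints(np.array(P,float).reshape(-1,1,3),cv2.Rodrigues(T[:3,:3])[0],T[:3,3],K,D)[0][:,0]
E
python3 - <<'E'
from h import *
im=load("top")[0]
c=im[120:260,170:380]  # x170..380,y120..260
cv2.imwrite("pics/tc.png",cv2.resize(c,None,fx=3.8,fy=3.8,interpolation=cv2.INTER_CUBIC))
im=load("scene")[0]
c=im[170:310,180:390]
cv2.imwrite("pics/sc.png",cv2.resize(c,None,fx=3.8,fy=3.8,interpolation=cv2.INTER_CUBIC))
E
```

```text
(no output)
```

View pics/tc.png

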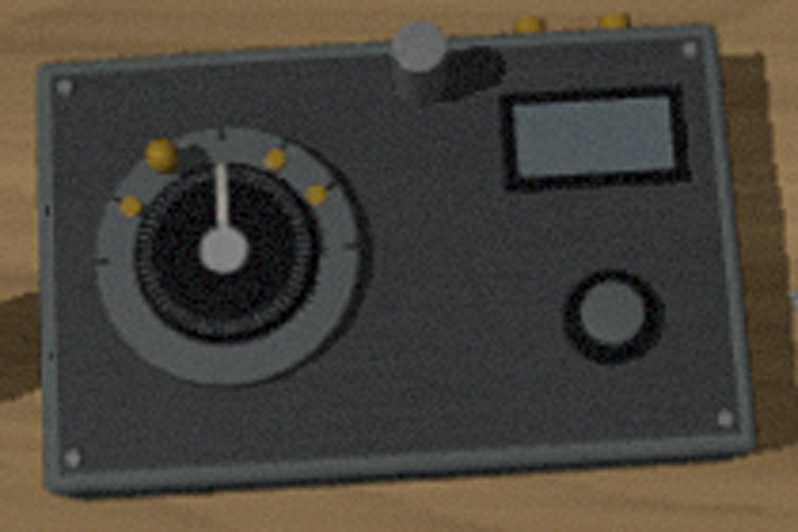

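View pics/sc.png

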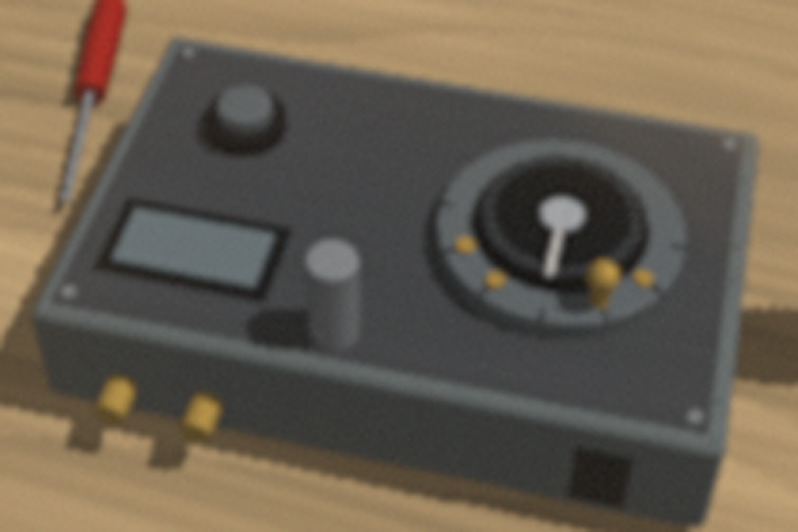

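```bash
python3 - <<'E'
from h import *
T=lambda u,v,z:plane("top",((u+.5)/3.8-.5+170,(v+.5)/3.8-.5+120),z)
S=lambda u,v,z:plane("scene",((u+.5)/3.8-.5+180,(v+.5)/3.8-.5+170),z)
A={'dial':(224,250,109),'start':(613,313,107),'f60':(131,206,102),'fm30':(276,158,102),'fm60':(316,195,102),'ball':(162,155,120),'tip':(222,166,109),
'sFL':(64,88,85),'sFR':(689,48,85),'sNR':(725,418,85),'sNL':(72,457,85),'socket':(419,46,145)}
B={'dial':(562,213,109),'start':(246,104,107),'f60':(644,278,102),'fm30':(495,279,102),'fm60':(465,244,102),'ball':(604,274,120),'tip':(549,275,109),
'sFL':(696,415,85),'sFR':(68,291,85),'sNR':(188,53,85),'sNL':(730,144,85),'socket':(331,260,145)}
M={}
for k in A:
    a=T(*A[k]);b=S(*B[k]);M[k]=(a+b)/2;print(k,a[:2].round(1),b[:2].round(1))
for M_,n in (({k:T(*A[k]) for k in A},'top'),({k:S(*B[k]) for k in A},'scene'),(M,'avg')):
    c=(M_['sFL']+M_['sFR']+M_['sNL']+M_['sNR'])/4
    v=(M_['sFL']+M_['sNL']-M_['sFR']-M_['sNR'])[:2]; th=np.arctan2(-v[0],v[1])
    R=lambda p:c[:2]+np.array([[np.cos(th),-np.sin(th)],[np.sin(th),np.cos(th)]])@np.array(p)
    print(n,c[:2].round(1),np.degrees(th).round(2),'dial',R((0,85)).round(1),'start',R((-45,-115)).round(1))
    d=M_['dial'][:2]
    for k in ('f60','fm30','fm60','ball','tip'):
        w=M_[k][:2]-R((0,85)); print('  ',k,np.hypot(*w).round(1),(np.degrees(np.arctan2(w[1],w[0])-th)).round(1))
E
```

```text
dial [569.5 159.6] [568.6 159.8]
start [540.9 -42.7] [541.5 -41.4]
f60 [593.8 210.9] [594.4 212.6]
fm30 [621.4 135.2] [621.  136.1]
fm60 [601.6 113.3] [602.1 113.6]
ball [616.8 192.6] [614. 193.]
tip [614.5 162.7] [614.8 164.1]
sFL [664.1 255.3] [661.7 256. ]
sFR [694.  -87.5] [691.  -88.4]
sNR [ 490.  -104.8] [ 488.6 -104.1]
sNL [461.9 238.7] [459.5 238.8]
socket [669.4  60.4] [671.2  60.4]
top [577.5  75.4] 4.83 dial [570.3 160.1] start [542.3 -43. ]
   f60 56.0 60.4
   fm30 56.8 -30.9
   fm60 56.3 -61.1
   ball 56.7 30.1
   tip 44.3 -1.5
scene [575.2  75.6] 4.86 dial [568.  160.3] start [540.1 -42.8]
   f60 58.6 58.4
   fm30 58.3 -29.3
   fm60 57.8 -58.8
   ball 56.5 30.6
   tip 46.9 -0.1
avg [576.3  75.5] 4.85 dial [569.2 160.2] start [541.2 -42.9]
   f60 57.3 59.3
   fm30 57.5 -30.1
   fm60 57.1 -59.9
   ball 56.6 30.3
   tip 45.6 -0.8
```

```bash
cat >> h.py <<'E'
from scipy.spatial.transform import Rotation as Ro
TH=np.radians(4.85); DC=np.array([569.2,160.2]); ST=np.array([541.2,-42.8])
def dial(r,deg): a=TH+np.radians(deg); return DC+r*np.array([np.cos(a),np.sin(a)])
def rel(target,xang,base=None,xbase=None):
    """shift in tool axes and yaw to reach world xyz with tool x at world angle xang deg"""
    from cell import env
    s=env.state(); R=Ro.from_quat(s["ee_rot"]).as_matrix(); p=s["ee_pos"] if base is None else np.array(base)
    a=np.degrees(np.arctan2(R[1,0],R[0,0]))
    d=R.T@(np.array(target)-p); yaw=-((xang-a+180)%360-180)
    return d.round(1),np.radians(yaw).round(3)
E
python3 - <<'E'
from h import *
from cell import env
print(env.tip_extent)
s=env.state();print(Ro.from_quat(s["ee_rot"]).as_matrix().round(3))
p=dial(28,165);print(p)
print(rel([*p,200],4.85-15))
E
```

```text
25.0
[[ 0.39  -0.921 -0.001]
 [-0.921 -0.39   0.001]
 [-0.001  0.    -1.   ]]
[541.63820647 165.13432241]
(array([-665.2, -563.2,   23.2]), np.float64(-0.993))
```

Request:
play_rows([
  {"xyz":[-45,-38,0],"yaw":-0.07,"jaw":1},
  {"xyz":[-90,-76,0],"yaw":-0.14,"jaw":1},
  {"xyz":[-136,-115,0],"yaw":-0.21,"jaw":1},
  {"xyz":[-182,-154,0],"yaw":-0.28,"jaw":1},
  {"xyz":[-228,-193,0],"yaw":-0.35,"jaw":1},
  {"xyz":[-274,-232,0],"yaw":-0.42,"jaw":1},
  {"xyz":[-320,-271,0],"yaw":-0.5,"jaw":1},
  {"xyz":[-366,-310,0],"yaw":-0.57,"jaw":1},
], newtons=40)

```text
time_s: 1.1
ee_pos: [425.7, -207.8, 223.1]
ee_rot: [0.956, -0.294, 0.0, 0.0]
force: [1.2, -1.0, 0.1]
width: -0.003
```

```bash
python3 - <<'E'
from h import *
from cell import env
s=env.state();print(s["time_s"],s["ee_pos"],s["q"],s["force"],s["width"])
p=dial(28,165)
print(rel([*p,170],4.85-15))
E
```

```text
1.1 [ 425.7135931  -207.76851042  223.08020007] [ 0.51161239  0.30929924 -0.22664502  2.14895405  0.10728777  0.69350247
 -0.38499332] [ 1.15975742 -1.03322234  0.08628439] -0.0030570099931262295
(array([-114. , -373.5,   53.1]), np.float64(-0.421))
```

Request:
play_rows([
  {"xyz":[-16,-53,0],"yaw":-0.06,"jaw":1},
  {"xyz":[-32,-106,0],"yaw":-0.12,"jaw":1},
  {"xyz":[-48,-160,0],"yaw":-0.18,"jaw":1},
  {"xyz":[-65,-213,0],"yaw":-0.24,"jaw":1},
  {"xyz":[-81,-267,5],"yaw":-0.3,"jaw":1},
  {"xyz":[-98,-320,20],"yaw":-0.36,"jaw":1},
  {"xyz":[-114,-373.5,50],"yaw":-0.421,"jaw":1},
  {"xyz":[-114,-373.5,65],"yaw":-0.421,"jaw":1},
])

```text
time_s: 2.1
ee_pos: [542.2, 168.0, 156.5]
ee_rot: [0.996, -0.086, -0.001, -0.001]
force: [0.1, -0.7, 1.2]
width: 0.001
```

```bash
python3 - <<'E'
from h import *
from cell import env,eyes
s=env.state();print(s["time_s"],s["ee_pos"],s["q"],s["force"],s["width"])
r=eyes.read_camera("wrist"); cv2.imwrite("pics/w1.png",r["frame"]); print(r["T_tool_cam"])
r=eyes.read_camera("scene"); cv2.imwrite("pics/s1.png",cv2.resize(r["frame"][150:310,240:450],None,fx=3.5,fy=3.5))
p=dial(28,165)
print(rel([*p,134],4.85-15))
E
```

```text
2.1 [542.23331301 167.96691545 156.45345199] [-0.15221157  0.51839494 -0.35195227  2.01066219  0.278793    0.65796711
 -0.8560578 ] [ 0.08660784 -0.73145113  1.21560893] 0.0013575752106460225
[[ 9.99999198e-01 -6.32297741e-04  1.09704241e-03  7.04258054e-01]
 [ 3.00700547e-04  9.60196923e-01  2.79323787e-01 -7.04886797e+01]
 [-1.22999254e-03 -2.79323233e-01  9.60196344e-01 -1.51265036e+02]
 [ 0.00000000e+00  0.00000000e+00  0.00000000e+00  1.00000000e+00]]
(array([ 0.4, -2.4, 22. ]), np.float64(-0.001))
```

View pics/w1.png

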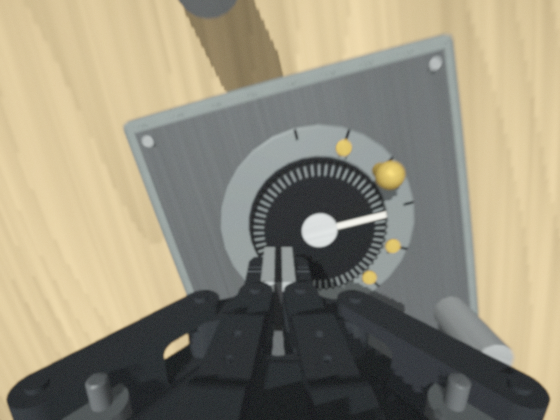

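View pics/s1.png

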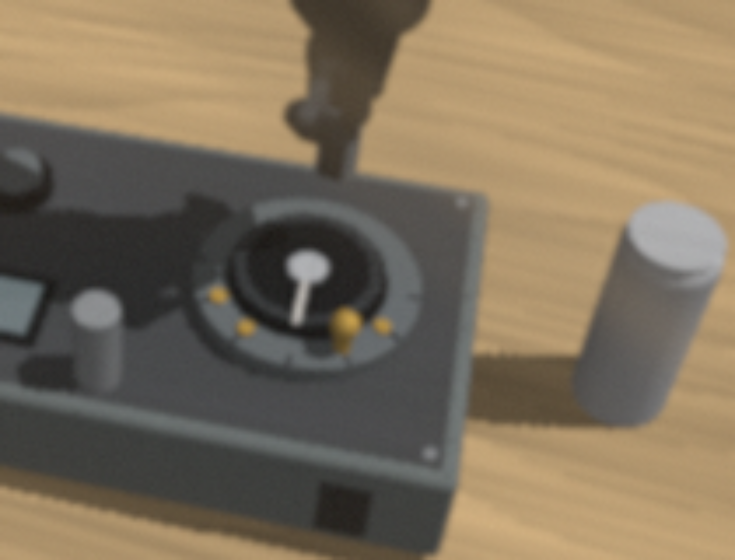

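The wrist view confirms the ball-headed stud at (390,173). It's one 30° step anticlockwise from the pointer, whose tip is at (386,215). The shut fingertips at (278,255) are over the near side of the dial. Next I descend to just above it and settle.

Request:
play_rows([
  {"xyz":[0,0,5],"yaw":0,"jaw":1},
  {"xyz":[0,0,10],"yaw":0,"jaw":1},
  {"xyz":[0,0,15],"yaw":0,"jaw":1},
  {"xyz":[0,0,18],"yaw":0,"jaw":1},
  {"xyz":[0,0,18],"yaw":0,"jaw":1},
  {"xyz":[0,0,18],"yaw":0,"jaw":1},
  {"xyz":[0,0,18],"yaw":0,"jaw":1},
  {"xyz":[0,0,18],"yaw":0,"jaw":1},
])

```text
time_s: 3.2
ee_pos: [542.3, 163.1, 140.1]
ee_rot: [0.996, -0.089, 0.0, -0.0]
force: [0.3, 0.4, 0.2]
width: 0.0
```

```bash
python3 - <<'E'
from h import *
from cell import env,eyes
s=env.state();print(s["time_s"],s["ee_pos"],s["force"])
p=dial(28,165)
print(rel([*p,134],4.85-15))
E
```

```text
3.2 [542.31538428 163.07086642 140.12934703] [0.28811246 0.39688046 0.15993619]
(array([-1. , -1.9,  6.1]), np.float64(-0.002))
```

Request:
play_rows([
  {"xyz":[-1,-2,2],"yaw":0,"jaw":1},
  {"xyz":[-1,-2,4],"yaw":0,"jaw":1},
  {"xyz":[-1,-2,5],"yaw":0,"jaw":1},
  {"xyz":[-1,-2,6],"yaw":0,"jaw":1},
  {"xyz":[-1,-2,6.5],"yaw":0,"jaw":1},
  {"xyz":[-1,-2,7],"yaw":0,"jaw":1},
  {"xyz":[-1,-2,7],"yaw":0,"jaw":1},
  {"xyz":[-1,-2,7],"yaw":0,"jaw":1},
])

```text
time_s: 4.2
ee_pos: [541.7, 165.2, 133.1]
ee_rot: [0.996, -0.089, 0.0, -0.0]
force: [-0.1, -0.3, 0.3]
width: 0.001
```

Request:
play_rows([
  {"xyz":[0,0,0.5],"yaw":0,"jaw":1},
  {"xyz":[0,0,1],"yaw":0,"jaw":1},
  {"xyz":[0,0,1.5],"yaw":0,"jaw":1},
  {"xyz":[0,0,2],"yaw":0,"jaw":1},
  {"xyz":[0,0,2],"yaw":0,"jaw":1},
  {"xyz":[0,0,2],"yaw":0,"jaw":1},
  {"xyz":[0,0,2],"yaw":0,"jaw":1},
  {"xyz":[0,0,2],"yaw":0,"jaw":1},
])

```text
time_s: 5.2
ee_pos: [541.7, 165.2, 131.1]
ee_rot: [0.996, -0.089, -0.0, 0.0]
force: [-0.6, -0.9, 0.3]
width: -0.001
```

```bash
python3 - <<'E'
from h import *
from cell import env,eyes
r=eyes.read_camera("wrist"); cv2.imwrite("pics/w2.png",cv2.resize(r["frame"][100:310,150:430],None,fx=2.8,fy=2.8))
r=eyes.read_camera("scene"); cv2.imwrite("pics/s2.png",cv2.resize(r["frame"][190:270,280:385],None,fx=7,fy=7,interpolation=cv2.INTER_CUBIC))
E
```

```text
(no output)
```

View pics/w2.png

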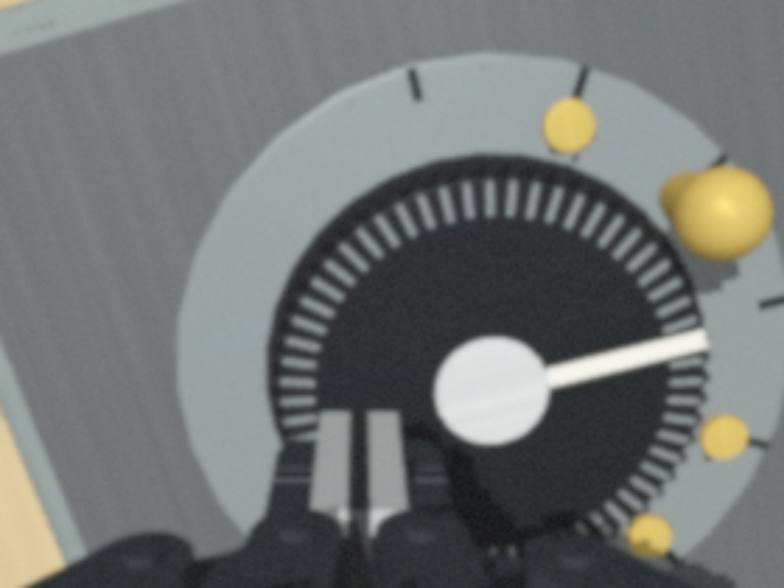

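View pics/s2.png

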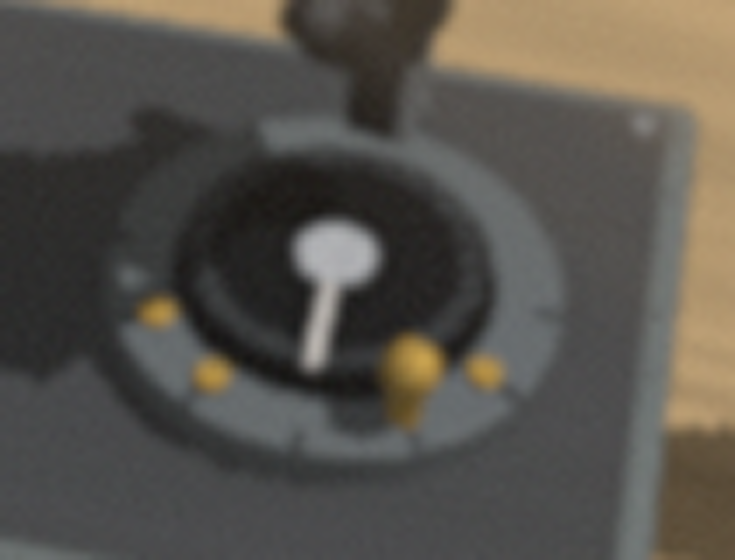

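```bash
python3 - <<'E'
from h import *
for z in (105,109,115,120,130,140): print(z,((proj("scene",[541.7,165.2,z])[0]-[280,190])*7+3).round())
E
```

```text
105 [372. 205.]
109 [374. 196.]
115 [376. 182.]
120 [377. 171.]
130 [380. 148.]
140 [383. 125.]
```

```bash
python3 - <<'E'
from h import *
from cell import env,eyes
r=eyes.read_camera("wrist"); print(r["fov_y"],r["cx"],r["cy"],r["dist"])
T=np.linalg.inv(r["T_tool_cam"]);f=210/np.tan(np.radians(r["fov_y"])/2)
K=np.array([[f,0,r["cx"]],[0,f,r["cy"]],[0,0,1.]])
for y in (-11,0,11):
  for z in (6,15,20,25):
    print(y,z,cv2.projectPoints(np.array([[0.,y,z]]),cv2.Rodrigues(T[:3,:3])[0],T[:3,3],K,np.array(r["dist"]))[0].ravel().round(1))
cv2.imwrite("pics/w3.png",cv2.resize(r["frame"][220:310,220:340],None,fx=6.5,fy=6.5,interpolation=cv2.INTER_CUBIC)) 
im=eyes.read_camera("scene")["frame"]
g=np.clip(im.astype(float)*2.5,0,255).astype(np.uint8)
cv2.imwrite("pics/s3.png",cv2.resize(g[185:235,305:360],None,fx=12,fy=12,interpolation=cv2.INTER_CUBIC))
E
```

```text
68.11421893374508 277.7583658477758 207.6335704364981 [-0.03992285  0.          0.          0.          0.        ]
-11 6 [276.1 232.1]
-11 15 [276.2 226.5]
-11 20 [276.2 223.6]
-11 25 [276.2 220.8]
0 6 [276.2 250.8]
0 15 [276.2 244.4]
0 20 [276.2 241.1]
0 25 [276.3 238. ]
11 6 [276.2 268.9]
11 15 [276.2 261.7]
11 20 [276.3 258. ]
11 25 [276.3 254.5]
```

View pics/w3.png

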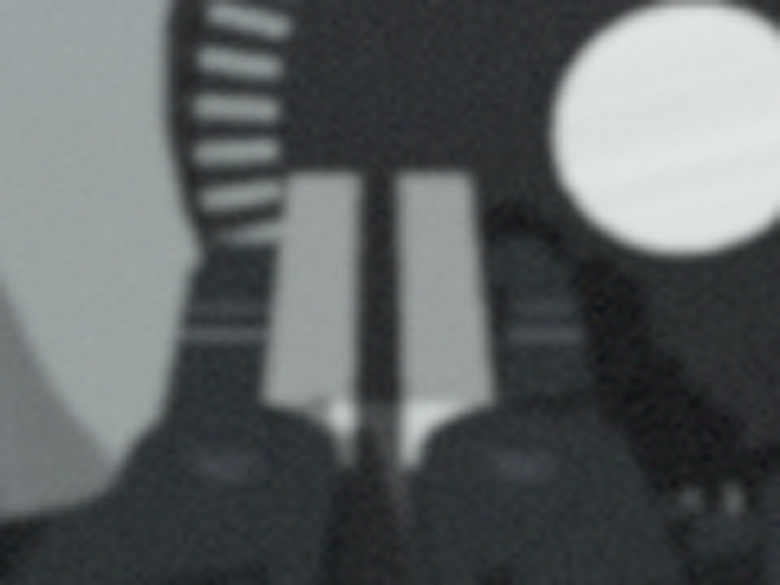

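View pics/s3.png

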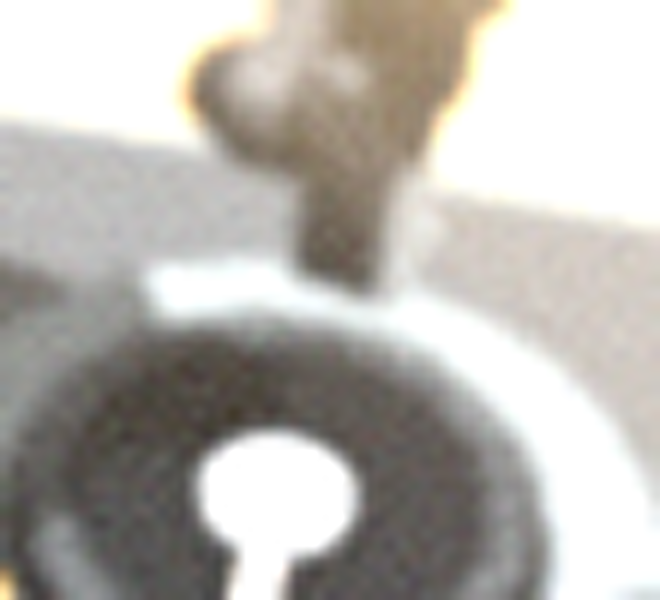

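```bash
cat >> h.py <<'E'
def wproj(r,s,P):
    R=Ro.from_quat(s["ee_rot"]).as_matrix();W=np.eye(4);W[:3,:3]=R;W[:3,3]=s["ee_pos"]
    T=np.linalg.inv(W@r["T_tool_cam"]);f=210/np.tan(np.radians(r["fov_y"])/2)
    K=np.array([[f,0,r["cx"]],[0,f,r["cy"]],[0,0,1.]])
    return cv2.projectPoints(np.array(P,float).reshape(-1,1,3),cv2.Rodrigues(T[:3,:3])[0],T[:3,3],K,np.array(r["dist"]))[0][:,0]
E
python3 - <<'E'
from h import *
from cell import env,eyes
s=env.state();r=eyes.read_camera("wrist")
print(s["ee_pos"],s["force"],s["width"])
P=[[*DC,109],[*dial(46,0),109],[*dial(57,-30),102],[*dial(57,60),102],[*dial(57,30),120]]
print(wproj(r,s,P).round(1))
u=lambda x,y:(x/2.8+150,y/2.8+100)
print([np.round(u(*p),1).tolist() for p in ((491,390),(706,339),(723,437),(570,125),(723,212))])
# how tall
E
```

```text
[541.64415987 165.17784258 131.0335941 ] [ 0.22399373 -1.09636463 -0.18523273] 0.002212975617307416
[[322.9 239.7]
 [398.5 220.7]
 [406.3 256.7]
 [350.5 145.6]
 [404.2 176.7]]
[[325.4, 239.3], [402.1, 221.1], [408.2, 256.1], [353.6, 144.6], [408.2, 175.7]]
```

```bash
python3 - <<'E'
from h import *
_,K,D,T=load("scene");R=T[:3,:3];C=-R.T@T[:3,3]
for uv in ((330,207.5),(336.2,209.3)):
  p=cv2.undistortPoints(np.array([[uv]],float),K,D)[0,0];d=R.T@np.array([*p,1])
  for x in (541,548,555,562): print(uv,(C+d*(x-C[0])/d[0]).round(1))
E
```

```text
(330, 207.5) [541.  156.  136.2]
(330, 207.5) [548.  157.1 143.2]
(330, 207.5) [555.  158.2 150.3]
(330, 207.5) [562.  159.2 157.3]
(336.2, 209.3) [541.  169.6 135.2]
(336.2, 209.3) [548.  170.5 142.2]
(336.2, 209.3) [555.  171.4 149.3]
(336.2, 209.3) [562.  172.3 156.3]
```

```bash
python3 - <<'E'
from h import *
c=np.array([282.6,-667]);x=np.array([.39,-.921])
for z in (197,210,222,235,250):
  print(z,[proj("scene",[*(c+sg*45*x),z])[0].round(1).tolist() for sg in (-1,0,1)])
im=load("scene")[0];cv2.imwrite("pics/s4.png",cv2.resize(im[0:70,10:110],None,fx=8,fy=8,interpolation=cv2.INTER_CUBIC))
E
```

```text
197 [[89.2, 65.8], [73.0, 66.3], [56.7, 66.8]]
210 [[87.7, 61.5], [71.3, 61.9], [54.9, 62.4]]
222 [[86.2, 57.4], [69.8, 57.8], [53.2, 58.3]]
235 [[84.6, 52.9], [68.1, 53.3], [51.4, 53.8]]
250 [[82.8, 47.6], [66.0, 48.0], [49.2, 48.5]]
```

View pics/s4.png

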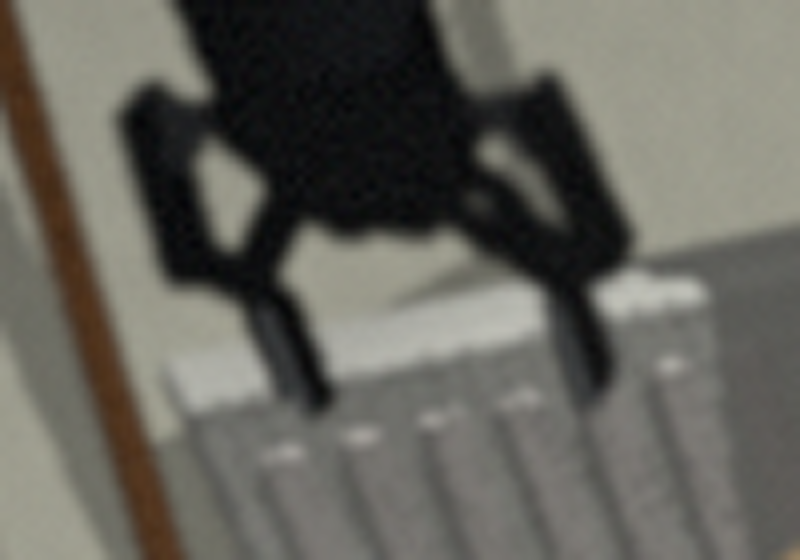

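The cameras and the free motion both show the shut fingertips about 30 mm higher than `tip_extent` implies. In the first picture the open tips projected to z≈242 while the TCP was at 222. I'll go down further and check with force.

Request:
play_rows([
  {"xyz":[0,0,4],"yaw":0,"jaw":1},
  {"xyz":[0,0,8],"yaw":0,"jaw":1},
  {"xyz":[0,0,12],"yaw":0,"jaw":1},
  {"xyz":[0,0,15],"yaw":0,"jaw":1},
  {"xyz":[0,0,17],"yaw":0,"jaw":1},
  {"xyz":[0,0,18],"yaw":0,"jaw":1},
  {"xyz":[0,0,18],"yaw":0,"jaw":1},
  {"xyz":[0,0,18],"yaw":0,"jaw":1},
])

```text
time_s: 6.45
ee_pos: [541.7, 165.2, 113.2]
ee_rot: [0.996, -0.089, 0.0, -0.0]
force: [0.3, -0.6, -0.3]
width: -0.003
```

```bash
python3 - <<'E'
from h import *
from cell import env,eyes
im=eyes.read_camera("scene")["frame"]; s=env.state(); print(s["ee_pos"],s["force"])
g=np.clip(im.astype(float)*2.5,0,255).astype(np.uint8)
cv2.imwrite("pics/s5.png",cv2.resize(g[185:235,305:360],None,fx=12,fy=12,interpolation=cv2.INTER_CUBIC))
E
```

```text
[541.71154509 165.1880897  113.15080959] [-0.69902228 -0.04129126  0.19923217]
```

View pics/s5.png

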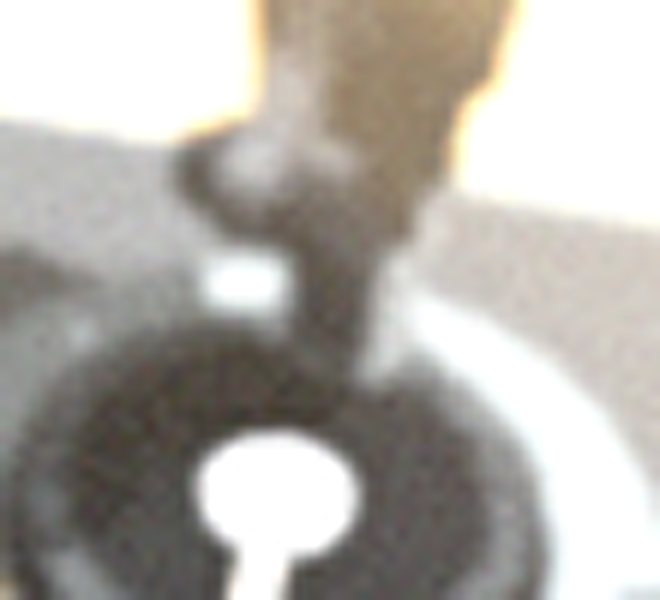

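Request:
play_rows([
  {"xyz":[0,0,0.7],"yaw":0,"jaw":1},
  {"xyz":[0,0,1.4],"yaw":0,"jaw":1},
  {"xyz":[0,0,2.1],"yaw":0,"jaw":1},
  {"xyz":[0,0,2.8],"yaw":0,"jaw":1},
  {"xyz":[0,0,3.5],"yaw":0,"jaw":1},
  {"xyz":[0,0,4],"yaw":0,"jaw":1},
  {"xyz":[0,0,4],"yaw":0,"jaw":1},
  {"xyz":[0,0,4],"yaw":0,"jaw":1},
])

```text
time_s: 7.5
ee_pos: [541.6, 165.2, 109.0]
ee_rot: [0.996, -0.089, -0.0, 0.0]
force: [-0.1, -0.5, -0.2]
width: -0.001
```

Request:
play_rows([
  {"xyz":[0,0,0.6],"yaw":0,"jaw":1},
  {"xyz":[0,0,1.2],"yaw":0,"jaw":1},
  {"xyz":[0,0,1.8],"yaw":0,"jaw":1},
  {"xyz":[0,0,2.4],"yaw":0,"jaw":1},
  {"xyz":[0,0,3],"yaw":0,"jaw":1},
  {"xyz":[0,0,3.5],"yaw":0,"jaw":1},
  {"xyz":[0,0,4],"yaw":0,"jaw":1},
  {"xyz":[0,0,4],"yaw":0,"jaw":1},
])

```text
time_s: 8.5
ee_pos: [541.6, 165.2, 105.0]
ee_rot: [0.996, -0.089, -0.0, 0.0]
force: [-0.4, 0.6, 0.2]
width: 0.003
```

Request:
play_rows([
  {"xyz":[0,0,0.6],"yaw":0,"jaw":1},
  {"xyz":[0,0,1.2],"yaw":0,"jaw":1},
  {"xyz":[0,0,1.8],"yaw":0,"jaw":1},
  {"xyz":[0,0,2.4],"yaw":0,"jaw":1},
  {"xyz":[0,0,3],"yaw":0,"jaw":1},
  {"xyz":[0,0,3.5],"yaw":0,"jaw":1},
  {"xyz":[0,0,3.5],"yaw":0,"jaw":1},
  {"xyz":[0,0,3.5],"yaw":0,"jaw":1},
])

```text
time_s: 9.5
ee_pos: [541.7, 165.2, 101.6]
ee_rot: [0.996, -0.089, 0.0, -0.0]
force: [-0.2, -0.3, 0.5]
width: -0.002
```

```bash
python3 - <<'E'
from h import *
from cell import env,eyes
im=eyes.read_camera("scene")["frame"]; s=env.state(); print(s["ee_pos"],s["force"])
g=np.clip(im.astype(float)*2.5,0,255).astype(np.uint8)
cv2.imwrite("pics/s6.png",cv2.resize(g[185:235,305:360],None,fx=12,fy=12,interpolation=cv2.INTER_CUBIC))
r=eyes.read_camera("wrist");cv2.imwrite("pics/w6.png",cv2.resize(r["frame"][160:310,200:400],None,fx=3.9,fy=3.9))
E
```

```text
[541.65598918 165.17586626 101.54934699] [-0.23014596 -0.76527336  0.08879973]
```

View pics/s6.png

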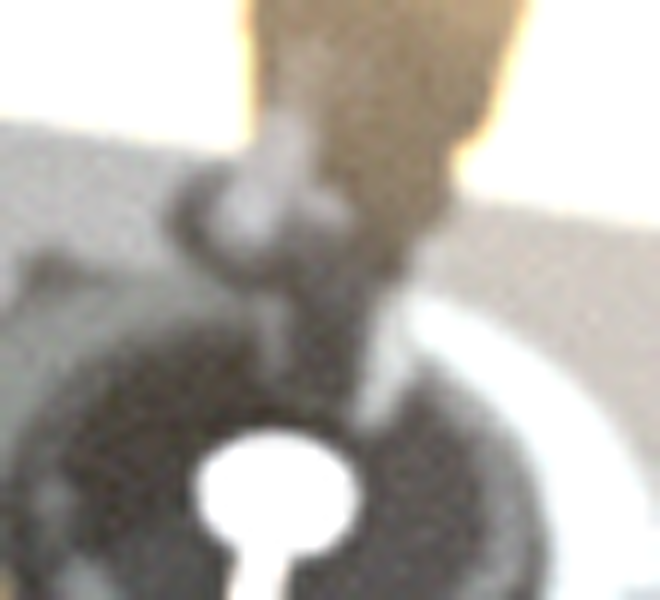

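View pics/w6.png

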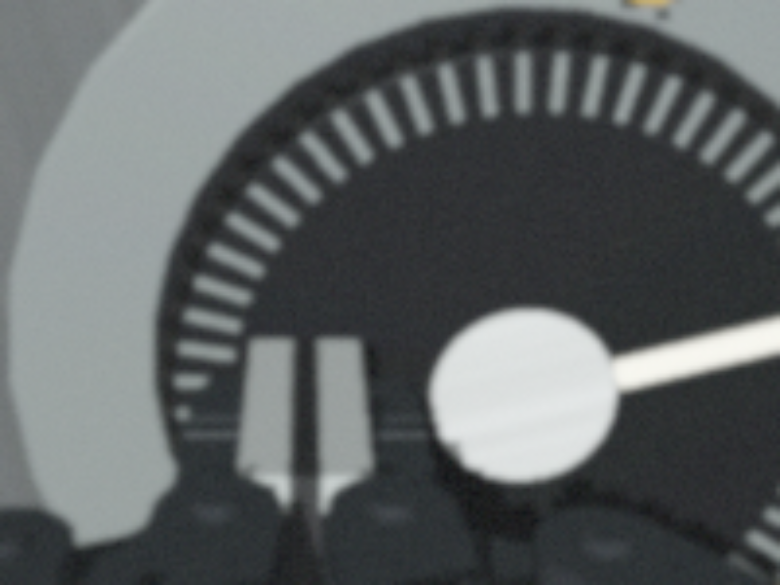

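Request:
play_rows([
  {"xyz":[0,0,0.5],"yaw":0,"jaw":1},
  {"xyz":[0,0,1],"yaw":0,"jaw":1},
  {"xyz":[0,0,1.5],"yaw":0,"jaw":1},
  {"xyz":[0,0,2],"yaw":0,"jaw":1},
  {"xyz":[0,0,2.5],"yaw":0,"jaw":1},
  {"xyz":[0,0,3],"yaw":0,"jaw":1},
  {"xyz":[0,0,3],"yaw":0,"jaw":1},
  {"xyz":[0,0,3],"yaw":0,"jaw":1},
])

```text
time_s: 10.6
ee_pos: [541.8, 165.5, 100.6]
ee_rot: [0.996, -0.089, 0.001, -0.0]
force: [-5.5, -2.4, 25.0]
width: 0.003
```

```bash
python3 - <<'E'
from h import *
p0=dial(28,165)
a=np.radians(4.85-15);R=np.array([[np.cos(a),np.sin(a)],[np.sin(a),-np.cos(a)]]) # cols tool x,y
for d in (5,10,15,20,25,31): print(d,(R.T@(dial(28,165+d)-p0)).round(2),-np.radians(d).round(3))
E
```

```text
5 [0.11 2.44] -0.087
10 [0.43 4.86] -0.175
15 [0.95 7.25] -0.262
20 [1.69 9.58] -0.349
25 [ 2.62 11.83] -0.436
31 [ 4.   14.42] -0.541
```

Request:
play_rows([
  {"xyz":[0,0,-1],"yaw":0,"jaw":1},
  {"xyz":[0.1,2.4,-1],"yaw":-0.087,"jaw":1},
  {"xyz":[0.4,4.9,-1],"yaw":-0.175,"jaw":1},
  {"xyz":[0.95,7.25,-1],"yaw":-0.262,"jaw":1},
  {"xyz":[1.7,9.6,-1],"yaw":-0.349,"jaw":1},
  {"xyz":[2.6,11.8,-1],"yaw":-0.436,"jaw":1},
  {"xyz":[4,14.4,-1],"yaw":-0.541,"jaw":1},
  {"xyz":[4,14.4,-1],"yaw":-0.541,"jaw":1},
])

```text
time_s: 11.6
ee_pos: [543.5, 150.4, 100.8]
ee_rot: [0.984, 0.181, 0.001, -0.0]
force: [-3.3, -1.1, 14.6]
width: 0.003
```

```bash
python3 - <<'E'
from h import *
from cell import env,eyes
s=env.state(); print(s["ee_pos"],s["force"]); r=eyes.read_camera("wrist"); 
cv2.imwrite("pics/w7.png",cv2.resize(r["frame"][100:310,150:430],None,fx=2.8,fy=2.8))
print(wproj(r,s,[[*dial(46,a),109] for a in (0,15,30)]))
E
```

```text
[543.5051679  150.41931555 100.79778369] [-3.32186082 -1.06017801 14.64733789]
[[414.02049425 283.02135814]
 [420.39891041 262.34966893]
 [420.86605711 240.69026593]]
```

View pics/w7.png

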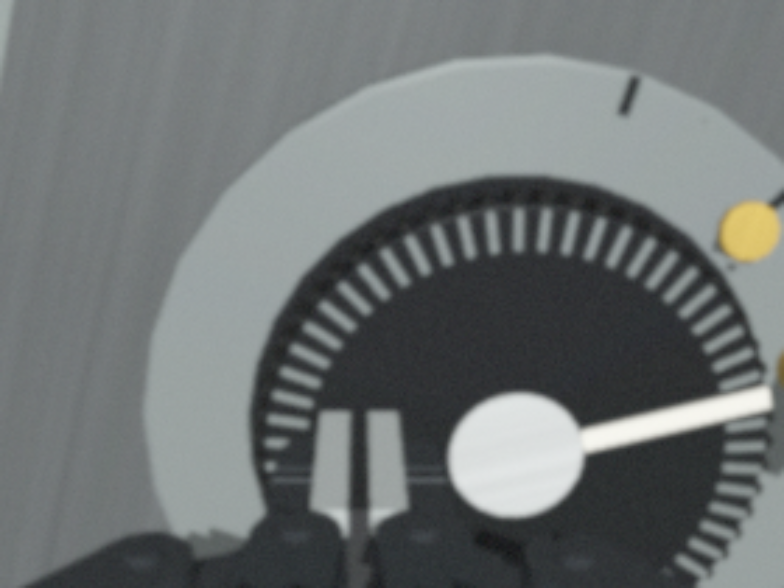

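The pointer tip at about (425,242) in the full frame matches the +30° prediction of (421,241). Now I lift off.

Request:
play_rows([
  {"xyz":[0,0,-3],"yaw":0,"jaw":1},
  {"xyz":[0,0,-10],"yaw":0,"jaw":1},
  {"xyz":[0,0,-22],"yaw":0,"jaw":1},
  {"xyz":[0,0,-40],"yaw":0,"jaw":1},
  {"xyz":[0,0,-55],"yaw":0,"jaw":1},
  {"xyz":[0,0,-60],"yaw":0,"jaw":1},
  {"xyz":[0,0,-60],"yaw":0,"jaw":1},
  {"xyz":[0,0,-60],"yaw":0,"jaw":1},
])

```text
time_s: 12.65
ee_pos: [542.8, 150.1, 159.2]
ee_rot: [0.984, 0.18, -0.0, 0.0]
force: [-0.4, -0.5, -0.5]
width: -0.004
```

```bash
python3 - <<'E'
from h import *
from cell import env,eyes
s=env.state(); print(s["ee_pos"],s["force"],s["q"]); r=eyes.read_camera("wrist"); 
cv2.imwrite("pics/w8.png",r["frame"])
print(wproj(r,s,[[*DC,109]]+[[*dial(46,a),109] for a in (0,15,30)]))
print(rel([*ST,160.6],4.85+16))
E
```

```text
[542.78947519 150.12149978 159.17612781] [-0.41376526 -0.50531197 -0.481378  ] [-0.00674837  0.53600277 -0.52213128  2.01060828  0.40745796  0.69791275
 -0.42369731]
[[318.15907264 223.54308751]
 [380.51188157 240.46465141]
 [384.64680981 224.4375299 ]
 [384.32183769 207.83621685]]
(array([-69.8, 179.9,  -1.5]), np.float64(-0.002))
```

View pics/w8.png

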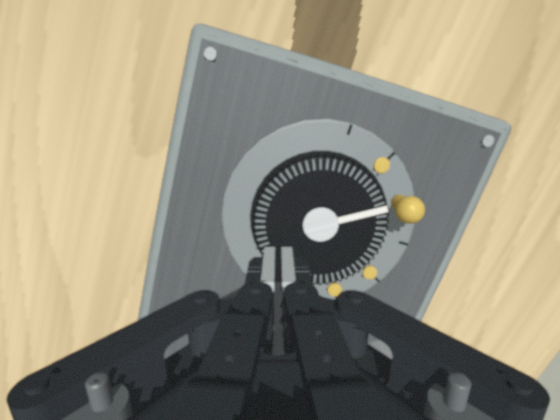

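Request:
play_rows([
  {"xyz":[-15,40,0],"yaw":0,"jaw":1},
  {"xyz":[-32,85,0],"yaw":0,"jaw":1},
  {"xyz":[-49,130,0],"yaw":0,"jaw":1},
  {"xyz":[-63,165,5],"yaw":0,"jaw":1},
  {"xyz":[-70,180,18],"yaw":0,"jaw":1},
  {"xyz":[-70,180,32],"yaw":0,"jaw":1},
  {"xyz":[-70,180,45],"yaw":0,"jaw":1},
  {"xyz":[-70,180,45],"yaw":0,"jaw":1},
])

```text
time_s: 13.7
ee_pos: [540.8, -40.9, 113.3]
ee_rot: [0.983, 0.181, -0.001, -0.001]
force: [0.3, -0.1, 1.1]
width: 0.001
```

```bash
python3 - <<'E'
from h import *
from cell import env,eyes
s=env.state(); print(s["time_s"],s["ee_pos"],s["force"]); r=eyes.read_camera("wrist"); 
cv2.imwrite("pics/w9.png",r["frame"])
im=eyes.read_camera("scene")["frame"]
cv2.imwrite("pics/s9.png",cv2.resize(im[160:300,180:390],None,fx=3.8,fy=3.8,interpolation=cv2.INTER_CUBIC))
print(rel([*ST,92],4.85+16))
E
```

```text
13.7 [540.79152747 -40.94378531 113.30384619] [ 0.26877284 -0.12012326  1.13375492]
(array([-0.7,  1.2, 22.4]), np.float64(0.0))
```

View pics/w9.png

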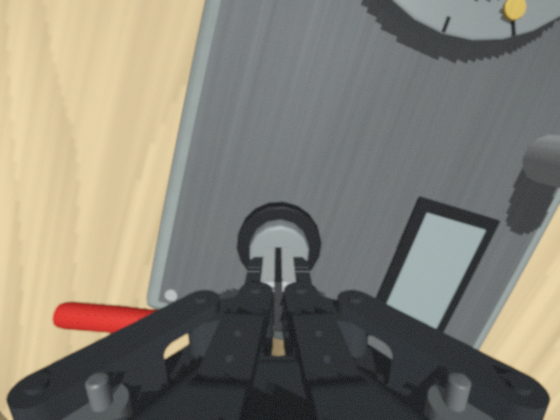

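View pics/s9.png

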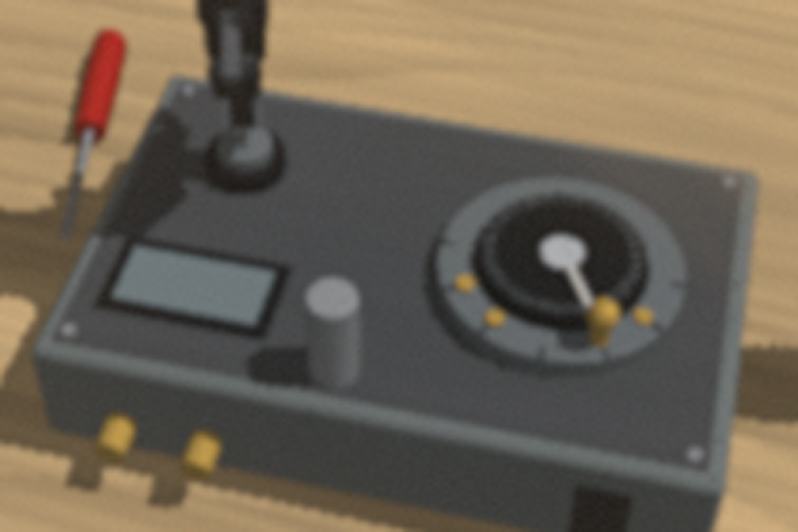

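The scene view shows the pointer on the ball stud and the fingertip centred over the start cap. Next, the press.

Request:
play_rows([
  {"xyz":[0,0,8],"yaw":0,"jaw":1},
  {"xyz":[0,0,13],"yaw":0,"jaw":1},
  {"xyz":[0,0,16],"yaw":0,"jaw":1},
  {"xyz":[0,0,18.5],"yaw":0,"jaw":1},
  {"xyz":[0,0,20.5],"yaw":0,"jaw":1},
  {"xyz":[0,0,22],"yaw":0,"jaw":1},
  {"xyz":[0,0,22],"yaw":0,"jaw":1},
  {"xyz":[0,0,22],"yaw":0,"jaw":1},
])

```text
time_s: 14.8
ee_pos: [541.2, -42.8, 92.9]
ee_rot: [0.984, 0.18, 0.0, 0.0]
force: [-1.2, 0.4, 7.1]
width: -0.0
```

Request:
play_rows([
  {"xyz":[0,0,0.5],"yaw":0,"jaw":1},
  {"xyz":[0,0,0.8],"yaw":0,"jaw":1},
  {"xyz":[0,0,0.8],"yaw":0,"jaw":1},
  {"xyz":[0,0,0.8],"yaw":0,"jaw":1},
  {"xyz":[0,0,0.8],"yaw":0,"jaw":1},
  {"xyz":[0,0,0.8],"yaw":0,"jaw":1},
  {"xyz":[0,0,0.8],"yaw":0,"jaw":1},
  {"xyz":[0,0,0.8],"yaw":0,"jaw":1},
])

```text
time_s: 15.8
ee_pos: [541.3, -42.9, 92.7]
ee_rot: [0.984, 0.18, 0.0, 0.0]
force: [-3.7, -0.3, 15.9]
width: -0.002
```

The force rose 9 N for 0.2 mm of travel, so the button is on its stop. I'll release it and retreat.

Request:
play_rows([
  {"xyz":[0,0,-4],"yaw":0,"jaw":1},
  {"xyz":[0,0,-10],"yaw":0,"jaw":1},
  {"xyz":[0,0,-25],"yaw":0,"jaw":1},
  {"xyz":[0,0,-50],"yaw":0,"jaw":1},
  {"xyz":[0,0,-90],"yaw":0,"jaw":1},
  {"xyz":[0,0,-130],"yaw":0,"jaw":1},
  {"xyz":[0,0,-150],"yaw":0,"jaw":1},
  {"xyz":[0,0,-150],"yaw":0,"jaw":1},
])

```text
time_s: 16.8
ee_pos: [542.1, -42.9, 243.8]
ee_rot: [0.984, 0.18, 0.002, 0.001]
force: [-0.5, -0.1, 0.1]
width: -0.001
```

```bash
python3 - <<'E'
from h import *
from cell import env,eyes
s=env.state(); print(s["time_s"],s["ee_pos"],s["force"],abs(s["qd"]).max())
im=eyes.read_camera("scene")["frame"]
cv2.imwrite("pics/s10.png",cv2.resize(im[150:310,180:450],None,fx=2.9,fy=2.9,interpolation=cv2.INTER_CUBIC))
r=eyes.read_camera("wrist"); cv2.imwrite("pics/w10.png",r["frame"])
E
```

```text
16.8 [542.11647349 -42.86500122 243.8099273 ] [-0.4785947  -0.14199677  0.07843939] 0.03747401987660302
```

View pics/s10.png

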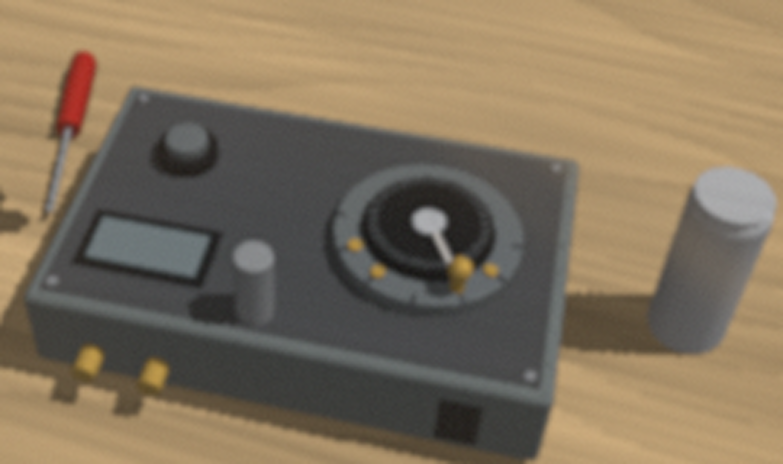

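View pics/w10.png

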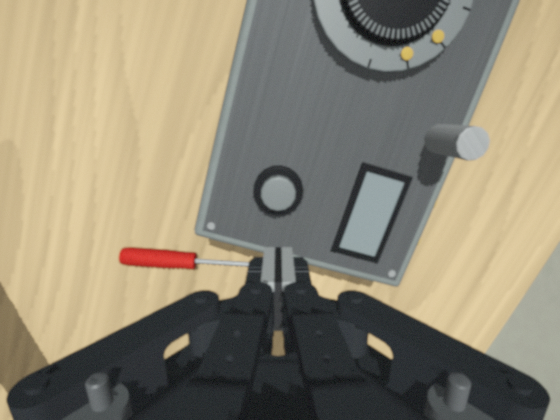

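The pointer line ends at the ball stud, the button is proud of its collar again, and the socket, can and screwdriver look unmoved. I'm handing in.

```bash
python3 -c "
from cell import env
print(env.hand_in())"
```

```text
the job is handed in; nothing more can be done
None
```

I turned the dial one click anticlockwise to the tall stud at +30°, let go, then pressed start fully down and released it. I raised the hand well clear and handed the job in at about 17 s of the 40 s allowed; no verdict is reported.

**Last checks:**
- **Dial:** the pointer sat on the ball-headed stud in the wrist view after I let go, and in the scene view both before and after the press. I judged this by eye and from the projected +30° position.
- **Start button:** it reached its stop. The force rose from 7 to 16 N for about 0.2 mm of travel, and the last pictures show the cap standing proud again.
- **Bystanders:** the socket, can and screwdriver look where they were in the last picture; I did not measure them.
- **Hand:** the force readings were at noise level after the hand was lifted.

**What disagreed:** the shut fingertips touched about 8 mm behind the TCP, not 25 mm ahead as the interface text and `env.tip_extent` say. I found the dial by going down slowly with force checks. First contact briefly reached 25 N, above the suggested 10 to 15 N, so I eased off before dragging; it read 14.6 N at the end of the drag.

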